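# Violin maker's finger planes: reverse the row from tray to rack

## Robot

A 6-joint arm with a two-finger parallel gripper is mounted at the origin on the work surface. World frame = base frame: x ahead of the robot, y to its left, z up, the work surface at z = 0. Lengths are in m, angles in rad, forces in N, time in s.
With the tool pointing down it reaches from about 0.4 to 0.925 m from the base axis. Payload 12.5 kg.
Tool frame: the origin (TCP) lies at the very end of the fingers, on their centre line; the grasp point (between the pads) lies 19 mm behind it (pinch_z is the distance from the TCP to the grasp point, in m); z points along the fingers, y is the line along which they close (so a half turn about z gives the same grasp; the last joint's range is limited). The gripper opens to 95 mm and grips with 3 to 60 N. Pads are 20 mm wide; open, the fingers measure 119 mm over their backs; the gripper's body (75 mm by 180 mm) begins 59 mm behind the grasp point.
Start: joints at [1.036, 0.491, 1.559, -0, 1.092, -0.106], TCP at [0.26, 0.568, 0.215] pointing down, gripper open.
Joint ranges: [-3.1, 3.1], [-0.84, 2.19], [0.05, 2.79], [-1.13, 4.28], [0.06, 2.93], [-2.69, 2.69]. Speed limits (rad/s): [2.22, 2.22, 2.79, 3.14, 3.14, 3.14].

## Interface

Orientations are given as a 3x3 rotation matrix whose columns are the frame's x, y, z axes.
In Python, from workcell import get_state, snapshot, camera_params, sign_off, pinch_z gives the robot as it stands.
- The arm moves only by the shell command python3 -m creep 'ROWS' [OPENING] [FORCE]. ROWS is JSON, a list of rows, each an object of numbers: "dx", "dy", "dz": the shift along the tool's x, y, z each as a share of 0.3 m, from -1 to 1; "spin": the turn about the tool's z as a share of pi/2 rad, from -1 to 1. A call has 1 to 10 rows; each row shifts and turns the commanded pose from where the row before left it, along the tool's axes as they then stand; what a row does not reach is not made up. A row lasts 1/8 s, in which the tool goes at most 62.5 mm and 10.7 degrees, less where a joint would pass 70% of its speed; a pose out of reach is approached as far as the arm can. A call with a number of a shift or a turn outside -1 to 1 is refused whole. A call with a gripper value outside its range is refused whole. OPENING is the opening, from -1 (shut) to 1 (fully open), set as the call begins (- or left out, the last holds). The fingers move at their own pace and stop on an object; FORCE is the grip in N (left out, the last holds). Time passes only in rows, so rows that do not move let the fingers close. It gives the time, the measured TCP pose, the force, the opening and the grip force at its end, in the units of the state.
- get_state(): the state, without advancing time (a new reading comes with each control period).
- snapshot(name): name is "scene" or "top" or "wrist"; returns the picture (384x512x3 uint8, blue, green, red); there is no depth.
- camera_params(name): a dict with "fx", "fy", "cx", "cy" (pixels), "k1" (the pictures are not rectified: a ray, as slopes to the right and down, at radius r is drawn at 1 + k1 r^2 times it, then the intrinsics apply), "R" (3x3) and "t" (3): a world point X has camera coordinates R X + t. Camera axes: x right, y down, z forward; pixel columns grow to the right and rows downward; lengths in m; the calibration is good to about 2 mm. A picture is of the moment at which its call begins: read the wrist's pose just before it. camera_params takes no time and is no camera call; for the wrist camera it gives the pose at the moment of the call.
- sign_off(): hands the job in; it is judged then, once.
The state is a dict: "time_s": time; "joints": joint angles; "joint_vel": joint speeds; "effort": joint torques, N m; "tool_pos": TCP position; "orientation": TCP orientation; "ft_force": force on the tool from outside, world axes, zero at the start; "ft_torque": the same for the moment, N m; "finger_gap": finger opening in m; "finger_force": force on a finger pad.
Only numpy, scipy, OpenCV 4.12 (cv2) and the standard library are available. Lean on these libraries where they do the work, as an engineer would, in place of code of your own. Each camera call takes 0.05 s, during which the arm holds its last target. There are 200 camera calls.

## Task

The four brass finger planes stand in a row on the grey felt pads of the dark tray, in the order the maker will use them. Move all four into the pale rack with the divided bays, one to a bay and in reverse order, so that a colleague across the bench reads them the right way round: as you see it from the robot, the plane at the left end of the tray goes into the right-end bay, the next into the bay beside it, and so on. Leave each one sole down in the middle of its bay, lying along the bay between the dividers.

Things in the scene. Friction and masses are not known exactly. Their poses are not given: they have to be found in the camera images.
- plane_a: the smallest of four violin maker's finger planes: a loose solid brass body 48 mm long (its x), 20 mm wide (its y) and 24 mm high, with flat vertical sides and rounded ends, a slanted steel iron and wooden wedge standing on the middle up to 41 mm above the sole; 80 g, give or take a third. Origin at the centre of the sole, z up. Grip it across its width.
- plane_b: the second smallest of four violin maker's finger planes: a loose solid brass body 58 mm long (its x), 24 mm wide (its y) and 24 mm high, with flat vertical sides and rounded ends, a slanted steel iron and wooden wedge standing on the middle up to 41 mm above the sole; 120 g, give or take a third. Origin at the centre of the sole, z up. Grip it across its width.
- plane_c: the second largest of four violin maker's finger planes: a loose solid brass body 68 mm long (its x), 27 mm wide (its y) and 24 mm high, with flat vertical sides and rounded ends, a slanted steel iron and wooden wedge standing on the middle up to 41 mm above the sole; 170 g, give or take a third. Origin at the centre of the sole, z up. Grip it across its width.
- plane_d: the largest of four violin maker's finger planes: a loose solid brass body 78 mm long (its x), 30 mm wide (its y) and 24 mm high, with flat vertical sides and rounded ends, a slanted steel iron and wooden wedge standing on the middle up to 41 mm above the sole; 220 g, give or take a third. Origin at the centre of the sole, z up. Grip it across its width.
- pad_a: the grey felt pad, 92 x 46 x 4 mm, fixed on the tray, on which plane_a stands at the start; it does not move, so it keeps the record of the plane's first place. Origin at the centre of its underside; x along the plane, y along the row.
- pad_b: the grey felt pad, 92 x 46 x 4 mm, fixed on the tray, on which plane_b stands at the start; it does not move, so it keeps the record of the plane's first place. Origin at the centre of its underside; x along the plane, y along the row.
- pad_c: the grey felt pad, 92 x 46 x 4 mm, fixed on the tray, on which plane_c stands at the start; it does not move, so it keeps the record of the plane's first place. Origin at the centre of its underside; x along the plane, y along the row.
- pad_d: the grey felt pad, 92 x 46 x 4 mm, fixed on the tray, on which plane_d stands at the start; it does not move, so it keeps the record of the plane's first place. Origin at the centre of its underside; x along the plane, y along the row.
- tray: dark wooden tray, fixed, left or right of the rack: a board 110 x 316 x 10 mm with a strip 6 mm high at each end and the four felt pads in a row along its y, at y = +114, +38, -38, -114 mm; pad tops 14 mm above the bench. Origin at the centre of its underside, x away from the robot, +y to the left as the robot sees it.
- rack: pale wooden rack, fixed, empty at the start: a board 110 x 316 x 10 mm with five dividers 5 mm thick, 5 mm high above its floor, making four bays (71 mm wide, 110 mm long, centres at y = +114, +38, -38, -114 mm, floor 10 mm above the bench). Origin at the centre of its underside, x away from the robot along the bays, +y to the left as the robot sees it.
There are look-alikes about, which are no part of the job. Leave any red look-alike of the plane_a alone.

How it is judged:
At the end, for the whole second after the job is handed in: Every plane rests sole down (0.1 rad) on the rack floor in the bay mirroring its pad's place on the tray, its origin within 14 mm of the bay's centre line and 15 mm of mid-length, its length within 0.25 rad of the bay's length (either way round), at rest (((y of pad_a in the frame of tray between 0.094 and 0.134 m and y of plane_a in the frame of rack between -0.128 and -0.1 m) or (y of pad_a in the frame of tray between 0.018 and 0.058 m and y of plane_a in the frame of rack between -0.052 and -0.024 m) or (y of pad_a in the frame of tray between -0.058 and -0.018 m and y of plane_a in the frame of rack between 0.024 and 0.052 m) or (y of pad_a in the frame of tray between -0.134 and -0.094 m and y of plane_a in the frame of rack between 0.1 and 0.128 m)) and x of plane_a in the frame of rack between -0.015 and 0.015 m and z of plane_a in the frame of rack between 0.007 and 0.013 m and angle between each of plane_a, plane_b, plane_c, plane_d's own z axis and vertical below 0.1 rad and angle between the x axis of each of plane_a, plane_b, plane_c, plane_d and the x axis of rack, either way round below 0.25 rad and linear speed of each of plane_a, plane_b, plane_c, plane_d below 0.02 m/s and angular speed of each of plane_a, plane_b, plane_c, plane_d below 0.2 rad/s and ((y of pad_b in the frame of tray between 0.094 and 0.134 m and y of plane_b in the frame of rack between -0.128 and -0.1 m) or (y of pad_b in the frame of tray between 0.018 and 0.058 m and y of plane_b in the frame of rack between -0.052 and -0.024 m) or (y of pad_b in the frame of tray between -0.058 and -0.018 m and y of plane_b in the frame of rack between 0.024 and 0.052 m) or (y of pad_b in the frame of tray between -0.134 and -0.094 m and y of plane_b in the frame of rack between 0.1 and 0.128 m)) and x of plane_b in the frame of rack between -0.015 and 0.015 m and z of plane_b in the frame of rack between 0.007 and 0.013 m and ((y of pad_c in the frame of tray between 0.094 and 0.134 m and y of plane_c in the frame of rack between -0.128 and -0.1 m) or (y of pad_c in the frame of tray between 0.018 and 0.058 m and y of plane_c in the frame of rack between -0.052 and -0.024 m) or (y of pad_c in the frame of tray between -0.058 and -0.018 m and y of plane_c in the frame of rack between 0.024 and 0.052 m) or (y of pad_c in the frame of tray between -0.134 and -0.094 m and y of plane_c in the frame of rack between 0.1 and 0.128 m)) and x of plane_c in the frame of rack between -0.015 and 0.015 m and z of plane_c in the frame of rack between 0.007 and 0.013 m and ((y of pad_d in the frame of tray between 0.094 and 0.134 m and y of plane_d in the frame of rack between -0.128 and -0.1 m) or (y of pad_d in the frame of tray between 0.018 and 0.058 m and y of plane_d in the frame of rack between -0.052 and -0.024 m) or (y of pad_d in the frame of tray between -0.058 and -0.018 m and y of plane_d in the frame of rack between 0.024 and 0.052 m) or (y of pad_d in the frame of tray between -0.134 and -0.094 m and y of plane_d in the frame of rack between 0.1 and 0.128 m)) and x of plane_d in the frame of rack between -0.015 and 0.015 m and z of plane_d in the frame of rack between 0.007 and 0.013 m); the robot touches nothing.
It also fails if it takes over 96 s, if anything falls off the work surface, if the arm or the gripper's body presses on something with over 40 N, if the wrist force passes 120 N, or if a joint passes its speed limit or range.

## Working session

There is one attempt and no reset: what is moved stays moved. The work goes in short steps, Python scripts to look and compute and a shell command to move; the robot and the scene stay as the last step left them, time stands still between calls to the robot, and variables do not carry over. Pictures are saved under pics/ and viewed, at most 14 in all, crops included, and the job is handed in when it is done.

```bash
ls; mkdir -p pics; python3 - <<'E'
from workcell import *
import cv2
s=get_state();print(s['time_s'],s['tool_pos'],s['orientation'],s['finger_gap'],pinch_z if not callable(pinch_z) else pinch_z())
for n in('scene','top'):
    cv2.imwrite(f'pics/{n}0.png',snapshot(n)); print(n,camera_params(n))
E
```

```text
pics
0.0 [0.2596999  0.56820974 0.21404956] [[-9.09459043e-01  4.15793075e-01 -6.06361663e-04]
 [ 4.15793491e-01  9.09458543e-01 -9.65643666e-04]
 [ 1.49952845e-04 -1.13033460e-03 -9.99999350e-01]] 0.09514218836581272 0.0188
scene {'fx': 423.74970833891797, 'fy': 423.74970833891797, 'cx': 262.2391642075204, 'cy': 186.3783808147184, 'k1': 0.000350939004530436, 'R': array([[-0.46894809,  0.88303612, -0.01830038],
       [ 0.64745618,  0.32959962, -0.68714233],
       [-0.6007397 , -0.33408278, -0.7262923 ]]), 't': array([ 0.26661943, -0.32221079,  1.39385198])}
top {'fx': 392.0854086553257, 'fy': 392.0854086553257, 'cx': 248.62261266003844, 'cy': 187.2954440993612, 'k1': -0.022232064681541642, 'R': array([[ 0.01127603, -0.99932143,  0.03506469],
       [-0.99897789, -0.01279335, -0.04335323],
       [ 0.0437724 , -0.03454   , -0.99844427]]), 't': array([-0.01888282,  0.5314937 ,  0.83903371])}
```

View pics/top0.png

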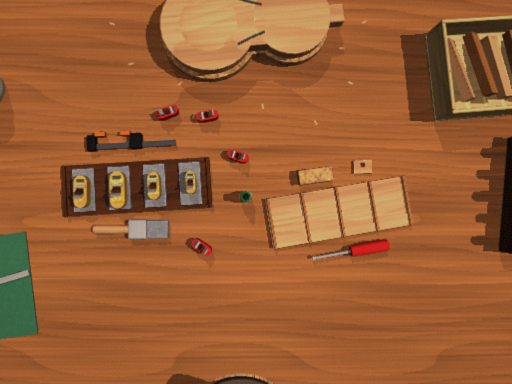

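View pics/scene0.png

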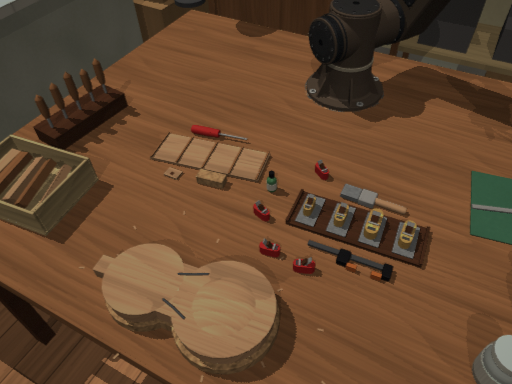

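The top view shows the tray at cols 62–211, rows 158–215 with the planes near (82,190), (118,188), (153,186) and (191,182). The rack is at cols 265–410, rows 178–248. The red look-alikes and a green-capped bottle at (246,197) lie around them. I'll zoom in and segment the brass next.

```bash
cat > h.py <<'E'
import numpy as np, cv2
from workcell import *
def K(c): return np.array([[c['fx'],0,c['cx']],[0,c['fy'],c['cy']],[0,0,1]]), np.array([c['k1'],0,0,0,0])
def px2w(n,uv,z,c=None):
    c=c or camera_params(n); k,d=K(c)
    p=cv2.undistortPoints(np.float64(uv).reshape(-1,1,2),k,d).reshape(-1,2)
    r=np.c_[p,np.ones(len(p))]@c['R']; o=-c['R'].T@c['t']
    return (o+r*((z-o[2])/r[:,2])[:,None])[:,:2]
def w2px(n,X,c=None):
    c=c or camera_params(n); k,d=K(c)
    return cv2.projectPoints(np.float64(X),cv2.Rodrigues(c['R'])[0],c['t'],k,d)[0].reshape(-1,2)
def brass(im):
    h=cv2.cvtColor(im,cv2.COLOR_BGR2HSV); return cv2.inRange(h,(20,110,110),(34,255,255))
E
python3 - <<'E'
from h import *
im=cv2.imread('pics/top0.png')
cv2.imwrite('pics/ztray.png',cv2.resize(im[145:235,50:220],None,fx=4,fy=4,interpolation=cv2.INTER_CUBIC))
cv2.imwrite('pics/zrack.png',cv2.resize(im[165:260,255:425],None,fx=4,fy=4,interpolation=cv2.INTER_CUBIC))
m=brass(im); m[:150]=0;m[225:]=0;m[:,215:]=0
for c in cv2.findContours(m,cv2.RETR_EXTERNAL,cv2.CHAIN_APPROX_NONE)[0]:
    if cv2.contourArea(c)<40: continue
    w=px2w('top',c.reshape(-1,2),.038)
    (cx,cy),(a,b),t=cv2.minAreaRect(np.float32(w*1000)); print(cv2.boundingRect(c),round(cx),round(cy),round(a),round(b),round(t,1))
E
```

```text
(110, 191, 15, 17) 501 259 26 34 31.3
(74, 176, 12, 10) 540 341 19 23 1.8
(109, 172, 15, 12) 547 265 23 29 0.7
```

View pics/ztray.png

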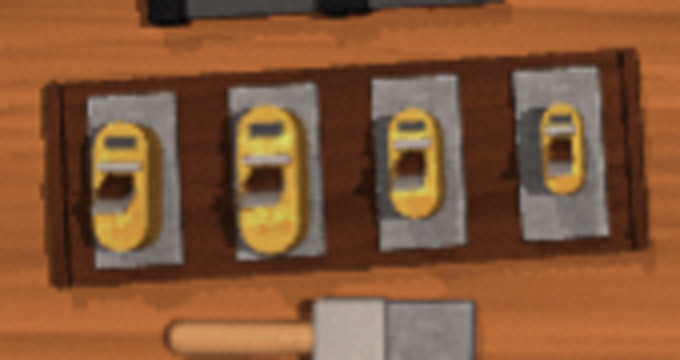

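View pics/zrack.png

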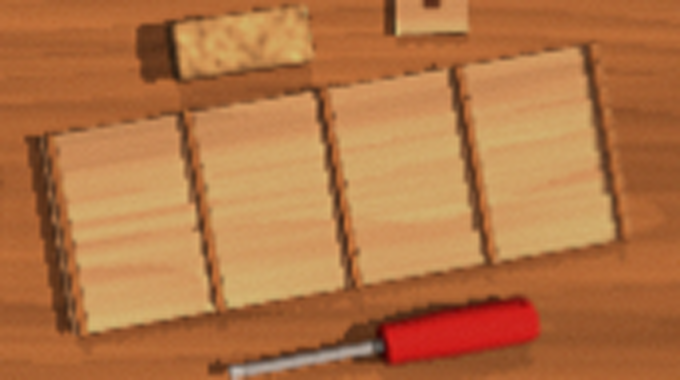

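The zoomed views show the left-to-right order c, d, b, a, judging by their lengths of about 131, 150, 109 and 93 zoom px. The top-face centres are about (119,186), (266,179), (412,162) and (561,148) zoom px. The rack corners are about (43,135), (597,45), (625,240) and (78,333) zoom px. I'll fit these and check them against the given sizes.

```bash
cat >> h.py <<'E'
def fit(P,L,W):
    "corners P: TL,TR,BR,BL as robot sees (x up, y left)"
    M=np.array([[L,W],[L,-W],[-L,-W],[-L,W]])/2
    c=P.mean(0); Q=P-c; t=np.arctan2((M[:,0]*Q[:,1]-M[:,1]*Q[:,0]).sum(),(M*Q).sum())
    return c,t
def need(x,y,z,yaw):
    "shares to bring TCP to x,y,z with finger-closing axis along yaw+90"
    s=get_state(); R=np.array(s['orientation']); d=np.array([x,y,z])-s['tool_pos']
    t=np.arctan2(R[1,1],R[0,1])-np.pi/2; e=(yaw-t+np.pi/2)%np.pi-np.pi/2
    print('t',round(s['time_s'],2),'tcp',np.round(s['tool_pos'],4),'tool shares d',np.round(R.T@d/.3,3),'spin',round(-e/(np.pi/2),3),'gap',round(s['finger_gap'],4))
E
python3 - <<'E'
from h import *
def z2(p,o): return (np.float64(p)+.5)/4-.5+o
rk=px2w('top',z2([(43,135),(597,45),(625,240),(78,333)],(255,165)),.0125)
c,t=fit(rk,.11,.316); print('rack',c.round(4),round(t,4)); print('sides',[round(np.linalg.norm(rk[i]-rk[(i+1)%4]),4) for i in range(4)])
u=np.array([np.cos(t),np.sin(t)]);v=np.array([-u[1],u[0]])
for n,y in zip('abdc',(.114,.038,-.038,-.114)): print('bay for',n,(c+v*y).round(4))
pads=px2w('top',z2([(87,98),(176,93),(184,264),(97,270),(513,70),(600,67),(608,236),(523,242)],(50,145)),.014)
print('pads',pads.reshape(2,4,2).mean(1).round(4))
for p in pads.reshape(2,4,2): print([round(np.linalg.norm(p[i]-p[(i+1)%4]),4) for i in range(4)],fit(p,.092,.046)[1].round(3))
d=np.diff(pads.reshape(2,4,2).mean(1),axis=0)[0]; print('pad span',np.linalg.norm(d).round(4),'tray yaw',np.arctan2(d[0],-d[1]).round(4))
print('planes c d b a',px2w('top',z2([(119,186),(266,179),(412,162),(561,148)],(50,145)),.038).round(4).tolist())
# look heights via scene: bottle and others
print('scene px of planes z.038',w2px('scene',np.c_[px2w('top',z2([(119,186),(266,179),(412,162),(561,148)],(50,145)),.038),[.038]*4]).round(0).tolist())
need(.55,.35,.2,np.arctan2(d[0],-d[1]))
E
```

```text
rack [ 0.4812 -0.211 ] 0.1714
sides [np.float64(0.3109), np.float64(0.1084), np.float64(0.3061), np.float64(0.1085)]
bay for a [ 0.4617 -0.0987]
bay for b [ 0.4747 -0.1736]
bay for d [ 0.4877 -0.2485]
bay for c [ 0.5006 -0.3234]
pads [[0.5215 0.341 ]
 [0.5392 0.1144]]
[np.float64(0.0475), np.float64(0.0918), np.float64(0.0462), np.float64(0.0923)] 0.08
[np.float64(0.0468), np.float64(0.0914), np.float64(0.0456), np.float64(0.0929)] 0.069
pad span 0.2273 tray yaw 0.0779
planes c d b a [[0.5181, 0.3405], [0.5227, 0.2646], [0.5325, 0.1891], [0.5408, 0.1117]]
scene px of planes z.038 [[408.0, 231.0], [374.0, 220.0], [341.0, 212.0], [309.0, 203.0]]
t 0.1 tcp [0.2597 0.5683 0.2141] tool shares d [-1.182 -0.259  0.047] spin -0.323 gap 0.0948
```

```bash
python3 -m creep '[{"spin":-0.1},{"spin":-0.1},{"spin":-0.1,"dx":-0.1,"dy":-0.05},{"spin":-0.023,"dx":-0.1,"dy":-0.1},{"dx":-0.13,"dy":-0.13},{"dx":-0.13,"dy":-0.13},{"dx":-0.13,"dy":-0.13},{"dx":-0.13,"dy":-0.13},{"dx":-0.08,"dy":-0.1},{}]' 0.16 25
python3 -c "
from h import *
need(.518,.3405,.06,.078)"
```

```text
t 0.1 tcp [0.2597 0.5683 0.2141] tool shares d [-1.099 -0.332  0.514] spin -0.323 gap 0.0948$[0]: bad value
```

```bash
python3 -m creep '[{"dx":0,"dy":0,"dz":0,"spin":-0.1},{"dx":0,"dy":0,"dz":0,"spin":-0.1},{"dx":-0.1,"dy":-0.05,"dz":0,"spin":-0.1},{"dx":-0.1,"dy":-0.1,"dz":0,"spin":-0.023},{"dx":-0.13,"dy":-0.13,"dz":0,"spin":0},{"dx":-0.13,"dy":-0.13,"dz":0,"spin":0},{"dx":-0.13,"dy":-0.13,"dz":0,"spin":0},{"dx":-0.13,"dy":-0.13,"dz":0,"spin":0},{"dx":-0.08,"dy":-0.1,"dz":0,"spin":0},{"dx":0,"dy":0,"dz":0,"spin":0}]' 0.16 25; echo
python3 -c "
from h import *
need(.518,.3405,.06,.078)"
```

```text
time_s: 1.35
tool_pos: [0.5146, 0.3482, 0.2141]
orientation: [[-0.997, -0.075, -0.001], [-0.075, 0.997, -0.0], [0.001, -0.0, -1.0]]
ft_force: [0.3, 0.3, 0.2]
finger_gap: 0.055
finger_force: 0.0

t 1.35 tcp [0.5146 0.3482 0.2141] tool shares d [-0.01  -0.026  0.514] spin -0.002 gap 0.055
```

```bash
python3 -m creep '[{"dx":-0.01,"dy":-0.026,"dz":0.1,"spin":0},{"dx":0,"dy":0,"dz":0,"spin":0}]'; echo
python3 - <<'E'
from h import *
c=camera_params('wrist'); im=snapshot('wrist')
P=[(.5181,.3405,.038),(.5227,.2646,.038),(.5325,.1891,.038),(.5408,.1117,.038)]
for p in w2px('wrist',P,c): cv2.circle(im,tuple(int(round(q)) for q in p),3,(255,0,255),1)
cv2.imwrite('pics/w1.png',im); need(.518,.3405,.0195,.078)
E
```

```text
time_s: 1.6
tool_pos: [0.5155, 0.3425, 0.183]
orientation: [[-0.997, -0.079, -0.004], [-0.079, 0.997, -0.002], [0.004, -0.001, -1.0]]
ft_force: [-0.4, 0.8, 1.0]
finger_gap: 0.0553
finger_force: 0.0

t 1.65 tcp [0.516  0.3431 0.1843] tool shares d [-0.007 -0.009  0.549] spin 0.001 gap 0.055
```

View pics/w1.png

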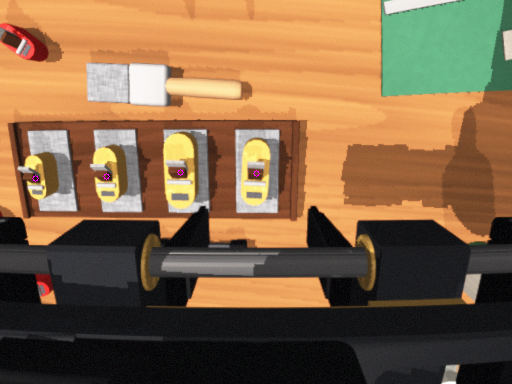

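The wrist view has the projected plane centres, at (256,173), (181,172), (107,177) and (36,178), on the middles of the brass bodies. That confirms the positions and the order c, d, b, a.

```bash
python3 -m creep '[{"dx":-0.007,"dy":-0.009,"dz":0.15,"spin":0},{"dx":0,"dy":0,"dz":0.17,"spin":0},{"dx":0,"dy":0,"dz":0.13,"spin":0},{"dx":0,"dy":0,"dz":0.07,"spin":0},{"dx":0,"dy":0,"dz":0.025,"spin":0},{"dx":0,"dy":0,"dz":0,"spin":0}]'; echo;python3 -m creep '[{"dx":0,"dy":0,"dz":0,"spin":0},{"dx":0,"dy":0,"dz":0,"spin":0},{"dx":0,"dy":0,"dz":0,"spin":0},{"dx":0,"dy":0,"dz":0,"spin":0}]' -0.9 25
```

```text
time_s: 2.4
tool_pos: [0.5193, 0.3407, 0.0219]
orientation: [[-0.997, -0.079, 0.001], [-0.079, 0.997, 0.0], [-0.001, 0.0, -1.0]]
ft_force: [0.1, 0.7, -0.1]
finger_gap: 0.055
finger_force: 0.0

time_s: 2.9
tool_pos: [0.5193, 0.3401, 0.0216]
orientation: [[-0.997, -0.079, 0.001], [-0.079, 0.997, 0.0], [-0.001, 0.0, -1.0]]
ft_force: [-0.1, -0.5, 4.0]
finger_gap: 0.0273
finger_force: 24.5
```

```bash
python3 -m creep '[{"dx":0,"dy":0,"dz":-0.05,"spin":0},{"dx":0,"dy":0,"dz":-0.15,"spin":0},{"dx":0,"dy":0,"dz":-0.15,"spin":0},{"dx":0,"dy":-0.08,"dz":-0.1,"spin":0},{"dx":0.02,"dy":-0.15,"dz":0,"spin":0},{"dx":0.02,"dy":-0.18,"dz":0,"spin":0},{"dx":0.02,"dy":-0.18,"dz":0,"spin":0},{"dx":0.02,"dy":-0.18,"dz":0,"spin":0},{"dx":0.02,"dy":-0.18,"dz":0,"spin":0},{"dx":0.02,"dy":-0.18,"dz":0,"spin":0}]'; echo;python3 -m creep '[{"dx":0.02,"dy":-0.18,"dz":0,"spin":0},{"dx":0.02,"dy":-0.18,"dz":0,"spin":0},{"dx":0.02,"dy":-0.18,"dz":0,"spin":0},{"dx":0.02,"dy":-0.18,"dz":0,"spin":0},{"dx":0.02,"dy":-0.18,"dz":0,"spin":0},{"dx":0.02,"dy":-0.1,"dz":0,"spin":0},{"dx":0,"dy":0,"dz":0,"spin":-0.059},{"dx":0,"dy":0,"dz":0,"spin":0}]'; python3 -c "
from h import *
need(.5006,-.3234,.018,.171)"
```

```text
time_s: 4.15
tool_pos: [0.5096, -0.0024, 0.157]
orientation: [[-0.997, -0.079, 0.001], [-0.079, 0.997, -0.0], [-0.001, -0.0, -1.0]]
ft_force: [0.4, -0.1, -1.4]
finger_gap: 0.0269
finger_force: 24.5

time_s: 5.15
tool_pos: [0.4972, -0.3028, 0.1566]
orientation: [[-0.986, -0.169, 0.0], [-0.169, 0.986, 0.0], [-0.0, 0.0, -1.0]]
ft_force: [-0.2, 0.1, -1.0]
finger_gap: 0.0271
finger_force: 24.5
t 5.15 tcp [ 0.4972 -0.3028  0.1566] tool shares d [ 0.001 -0.069  0.462] spin -0.001 gap 0.0271
```

```bash
python3 - <<'E'
from h import *
c=camera_params('wrist'); im=snapshot('wrist')
t=.1714;u=np.array([np.cos(t),np.sin(t)]);v=np.array([-u[1],u[0]]);o=np.array([.4812,-.211])
for y in (-.158,-.076,0,.076,.158):
    P=[(*(o+v*y+u*x),.0125) for x in(-.055,.055)]
    a,b=w2px('wrist',P,c).round().astype(int); cv2.line(im,tuple(map(int,a)),tuple(map(int,b)),(255,0,255),1)
cv2.imwrite('pics/w2.png',im)
E
```

```text
(no output)
```

View pics/w2.png

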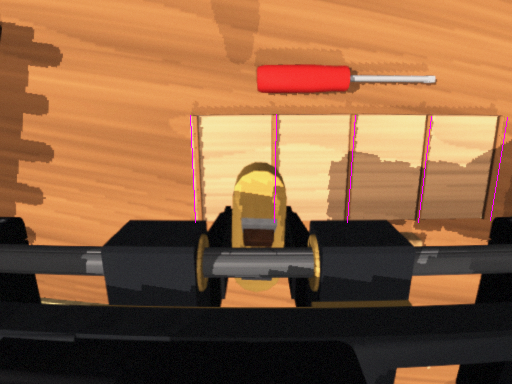

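The wrist view has the projected rack lines on the dividers at cols 276, 352 and 428, within about 3 px. The outer dividers also agree, since they really sit at ±0.152 and I drew ±0.158. The held plane, near (260,225), hangs level.

```bash
python3 -m creep '[{"dx":0.001,"dy":-0.07,"dz":0.0,"spin":0},{"dx":0,"dy":0,"dz":0.13,"spin":0},{"dx":0,"dy":0,"dz":0.14,"spin":0},{"dx":0,"dy":0,"dz":0.1,"spin":0},{"dx":0,"dy":0,"dz":0.05,"spin":0},{"dx":0,"dy":0,"dz":0.03,"spin":0},{"dx":0,"dy":0,"dz":0,"spin":0},{"dx":0,"dy":0,"dz":0,"spin":0}]'; python3 -c "
from h import *
need(.5006,-.3234,.018,.171)"
```

```text
time_s: 6.2
tool_pos: [0.5012, -0.3237, 0.0221]
orientation: [[-0.985, -0.17, 0.001], [-0.17, 0.985, -0.001], [-0.001, -0.001, -1.0]]
ft_force: [-0.5, -0.2, -1.3]
finger_gap: 0.027
finger_force: 24.5
t 6.2 tcp [ 0.5012 -0.3237  0.0221] tool shares d [0.002 0.001 0.014] spin 0.0 gap 0.027
```

```bash
python3 -m creep '[{"dx":0,"dy":0,"dz":0.006,"spin":0},{"dx":0,"dy":0,"dz":0.006,"spin":0},{"dx":0,"dy":0,"dz":0.002,"spin":0},{"dx":0,"dy":0,"dz":0,"spin":0}]'; echo; python3 -m creep '[{"dx":0,"dy":0,"dz":0,"spin":0},{"dx":0,"dy":0,"dz":0,"spin":0},{"dx":0,"dy":0,"dz":0,"spin":0}]' 0.0 ;  python3 -c "
from h import *
need(.5227,.2646,.17,.078)"
```

```text
time_s: 6.7
tool_pos: [0.5009, -0.3234, 0.0176]
orientation: [[-0.985, -0.17, 0.0], [-0.17, 0.985, -0.0], [-0.0, -0.0, -1.0]]
ft_force: [-1.7, 0.4, 6.2]
finger_gap: 0.0275
finger_force: 24.5

time_s: 7.08
tool_pos: [0.5008, -0.3233, 0.0168]
orientation: [[-0.985, -0.17, -0.0], [-0.17, 0.985, 0.0], [0.0, 0.0, -1.0]]
ft_force: [0.6, 0.1, -0.4]
finger_gap: 0.0463
finger_force: 0.0
t 7.08 tcp [ 0.5008 -0.3233  0.0168] tool shares d [-0.406  1.919 -0.51 ] spin 0.059 gap 0.0463
```

```bash
python3 -m creep '[{"dx":0,"dy":0,"dz":-0.05,"spin":0},{"dx":0,"dy":0,"dz":-0.15,"spin":0},{"dx":0,"dy":0,"dz":-0.15,"spin":0.059},{"dx":0,"dy":0.08,"dz":-0.12,"spin":0},{"dx":-0.02,"dy":0.18,"dz":0,"spin":0},{"dx":-0.02,"dy":0.18,"dz":0,"spin":0},{"dx":-0.02,"dy":0.18,"dz":0,"spin":0},{"dx":-0.02,"dy":0.18,"dz":0,"spin":0},{"dx":-0.02,"dy":0.18,"dz":0,"spin":0},{"dx":-0.02,"dy":0.18,"dz":0,"spin":0}]'; echo;python3 -m creep '[{"dx":-0.02,"dy":0.18,"dz":0,"spin":0},{"dx":-0.02,"dy":0.18,"dz":0,"spin":0},{"dx":-0.02,"dy":0.18,"dz":0,"spin":0},{"dx":-0.02,"dy":0.18,"dz":0,"spin":0},{"dx":0,"dy":0.05,"dz":0,"spin":0},{"dx":0,"dy":0,"dz":0,"spin":0}]' 0.2; python3 -c "
from h import *
need(.5227,.2646,.02,.078)"
```

```text
time_s: 8.32
tool_pos: [0.5093, 0.0281, 0.159]
orientation: [[-0.997, -0.078, 0.001], [-0.078, 0.997, -0.0], [-0.001, -0.0, -1.0]]
ft_force: [1.0, -0.9, 0.5]
finger_gap: 0.0476
finger_force: 0.0

time_s: 9.07
tool_pos: [0.5149, 0.2588, 0.1584]
orientation: [[-0.997, -0.08, 0.0], [-0.08, 0.997, 0.0], [-0.0, 0.0, -1.0]]
ft_force: [-0.5, -0.5, 0.2]
finger_gap: 0.0571
finger_force: 0.0
t 9.07 tcp [0.5149 0.2588 0.1584] tool shares d [-0.027  0.017  0.461] spin 0.001 gap 0.0571
```

```bash
python3 -m creep '[{"dx":-0.027,"dy":0.017,"dz":0.05,"spin":0},{"dx":0,"dy":0,"dz":0.15,"spin":0},{"dx":0,"dy":0,"dz":0.14,"spin":0},{"dx":0,"dy":0,"dz":0.09,"spin":0},{"dx":0,"dy":0,"dz":0.03,"spin":0},{"dx":0,"dy":0,"dz":0,"spin":0}]'; echo;python3 -m creep '[{"dx":0,"dy":0,"dz":0,"spin":0},{"dx":0,"dy":0,"dz":0,"spin":0},{"dx":0,"dy":0,"dz":0,"spin":0},{"dx":0,"dy":0,"dz":0,"spin":0}]' -0.9 25;python3 -c "
from h import *
need(.4877,-.2485,.17,.171)"
```

```text
time_s: 9.82
tool_pos: [0.5231, 0.2636, 0.0197]
orientation: [[-0.997, -0.077, -0.001], [-0.077, 0.997, -0.0], [0.001, -0.0, -1.0]]
ft_force: [0.5, 0.2, 0.2]
finger_gap: 0.0571
finger_force: 0.0

time_s: 10.32
tool_pos: [0.523, 0.2644, 0.0205]
orientation: [[-0.997, -0.079, 0.001], [-0.079, 0.997, 0.0], [-0.001, 0.0, -1.0]]
ft_force: [-0.6, -0.8, 5.5]
finger_gap: 0.0299
finger_force: 24.9
t 10.32 tcp [0.523  0.2644 0.0205] tool shares d [ 0.252 -1.695 -0.499] spin -0.059 gap 0.0299
```

```bash
python3 -m creep '[{"dx":0,"dy":0,"dz":-0.05,"spin":0},{"dx":0,"dy":0,"dz":-0.15,"spin":0},{"dx":0,"dy":0,"dz":-0.15,"spin":0},{"dx":0.02,"dy":-0.08,"dz":-0.11,"spin":0},{"dx":0.025,"dy":-0.17,"dz":0,"spin":0},{"dx":0.025,"dy":-0.17,"dz":0,"spin":0},{"dx":0.025,"dy":-0.17,"dz":0,"spin":0},{"dx":0.025,"dy":-0.17,"dz":0,"spin":0},{"dx":0.025,"dy":-0.17,"dz":0,"spin":0},{"dx":0.025,"dy":-0.17,"dz":0,"spin":0}]'; echo;python3 -m creep '[{"dx":0.025,"dy":-0.17,"dz":0,"spin":0},{"dx":0.025,"dy":-0.17,"dz":0,"spin":0},{"dx":0.025,"dy":-0.17,"dz":0,"spin":0},{"dx":0.01,"dy":-0.1,"dz":0,"spin":0},{"dx":0,"dy":0,"dz":0,"spin":-0.059},{"dx":0,"dy":0,"dz":0,"spin":0}]'; python3 -c "
from h import *
need(.4877,-.2485,.0162,.171)"
```

```text
time_s: 11.58
tool_pos: [0.4975, -0.0702, 0.1587]
orientation: [[-0.997, -0.079, 0.001], [-0.079, 0.997, 0.0], [-0.001, -0.0, -1.0]]
ft_force: [0.8, -0.1, -3.0]
finger_gap: 0.0294
finger_force: 24.9

time_s: 12.32
tool_pos: [0.4866, -0.2533, 0.1583]
orientation: [[-0.986, -0.169, 0.0], [-0.169, 0.986, 0.0], [-0.0, 0.0, -1.0]]
ft_force: [-0.8, -0.3, -3.3]
finger_gap: 0.03
finger_force: 24.9
t 12.32 tcp [ 0.4866 -0.2533  0.1583] tool shares d [-0.006  0.015  0.474] spin -0.001 gap 0.03
```

```bash
python3 -m creep '[{"dx":-0.006,"dy":0.015,"dz":0.05,"spin":0},{"dx":0,"dy":0,"dz":0.14,"spin":0},{"dx":0,"dy":0,"dz":0.14,"spin":0},{"dx":0,"dy":0,"dz":0.08,"spin":0},{"dx":0,"dy":0,"dz":0.05,"spin":0},{"dx":0,"dy":0,"dz":0.006,"spin":0},{"dx":0,"dy":0,"dz":0.006,"spin":0},{"dx":0,"dy":0,"dz":0,"spin":0}]'; echo; python3 -c "
from h import *
need(.4877,-.2485,.0162,.171)"
```

```text
time_s: 13.32
tool_pos: [0.4882, -0.2485, 0.017]
orientation: [[-0.985, -0.17, 0.001], [-0.17, 0.985, -0.001], [-0.001, -0.001, -1.0]]
ft_force: [-0.5, -1.2, -2.3]
finger_gap: 0.0304
finger_force: 24.9

t 13.32 tcp [ 0.4882 -0.2485  0.017 ] tool shares d [0.002 0.    0.003] spin 0.0 gap 0.0304
```

```bash
python3 -m creep '[{"dx":0,"dy":0,"dz":0.003,"spin":0},{"dx":0,"dy":0,"dz":0.002,"spin":0},{"dx":0,"dy":0,"dz":0,"spin":0}]'; echo; python3 -m creep '[{"dx":0,"dy":0,"dz":0,"spin":0},{"dx":0,"dy":0,"dz":0,"spin":0},{"dx":0,"dy":0,"dz":0,"spin":0}]' -0.1 ;  python3 -c "
from h import *
need(.5325,.1891,.17,.078)"
```

```text
time_s: 13.7
tool_pos: [0.4882, -0.2486, 0.0165]
orientation: [[-0.985, -0.17, 0.002], [-0.17, 0.985, -0.001], [-0.001, -0.001, -1.0]]
ft_force: [-4.0, 2.0, 14.8]
finger_gap: 0.0297
finger_force: 24.9

time_s: 14.08
tool_pos: [0.4879, -0.2485, 0.0149]
orientation: [[-0.985, -0.17, 0.0], [-0.17, 0.985, -0.0], [-0.0, -0.0, -1.0]]
ft_force: [0.2, -0.6, 0.6]
finger_gap: 0.0424
finger_force: 0.0
t 14.07 tcp [ 0.4879 -0.2485  0.0149] tool shares d [-0.395  1.412 -0.517] spin 0.059 gap 0.0424
```

```bash
python3 -m creep '[{"dx":0,"dy":0,"dz":-0.05,"spin":0},{"dx":0,"dy":0,"dz":-0.15,"spin":0},{"dx":0,"dy":0,"dz":-0.15,"spin":0.059},{"dx":0,"dy":0.08,"dz":-0.12,"spin":0},{"dx":-0.035,"dy":0.17,"dz":0,"spin":0},{"dx":-0.035,"dy":0.17,"dz":0,"spin":0},{"dx":-0.035,"dy":0.17,"dz":0,"spin":0},{"dx":-0.035,"dy":0.17,"dz":0,"spin":0},{"dx":-0.035,"dy":0.17,"dz":0,"spin":0},{"dx":-0.035,"dy":0.17,"dz":0,"spin":0}]'; echo;python3 -m creep '[{"dx":-0.035,"dy":0.17,"dz":0,"spin":0},{"dx":-0.02,"dy":0.17,"dz":0,"spin":0},{"dx":0,"dy":0,"dz":0,"spin":0},{"dx":0,"dy":0,"dz":0,"spin":0}]' 0.1; python3 -c "
from h import *
need(.5325,.1891,.02,.078)"
```

```text
time_s: 15.32
tool_pos: [0.5248, 0.0873, 0.1569]
orientation: [[-0.997, -0.079, 0.001], [-0.079, 0.997, 0.0], [-0.001, -0.0, -1.0]]
ft_force: [1.1, 0.1, -0.3]
finger_gap: 0.0424
finger_force: 0.0

time_s: 15.82
tool_pos: [0.533, 0.1882, 0.1564]
orientation: [[-0.997, -0.079, 0.0], [-0.079, 0.997, -0.0], [-0.0, -0.0, -1.0]]
ft_force: [-0.6, 0.5, 0.3]
finger_gap: 0.0524
finger_force: 0.0
t 15.82 tcp [0.533  0.1882 0.1564] tool shares d [0.002 0.003 0.455] spin 0.001 gap 0.0524
```

```bash
python3 -m creep '[{"dx":0.002,"dy":0.003,"dz":0.05,"spin":0},{"dx":0,"dy":0,"dz":0.15,"spin":0},{"dx":0,"dy":0,"dz":0.14,"spin":0},{"dx":0,"dy":0,"dz":0.09,"spin":0},{"dx":0,"dy":0,"dz":0.023,"spin":0},{"dx":0,"dy":0,"dz":0,"spin":0}]'; echo;python3 -m creep '[{"dx":0,"dy":0,"dz":0,"spin":0},{"dx":0,"dy":0,"dz":0,"spin":0},{"dx":0,"dy":0,"dz":0,"spin":0},{"dx":0,"dy":0,"dz":0,"spin":0}]' -0.9 25;python3 -c "
from h import *
need(.4747,-.1736,.17,.171)"
```

```text
time_s: 16.58
tool_pos: [0.5326, 0.1888, 0.0199]
orientation: [[-0.997, -0.078, -0.0], [-0.078, 0.997, -0.0], [0.0, -0.0, -1.0]]
ft_force: [0.1, -0.8, -0.7]
finger_gap: 0.0524
finger_force: 0.0

time_s: 17.08
tool_pos: [0.5327, 0.1894, 0.0204]
orientation: [[-0.997, -0.079, 0.001], [-0.079, 0.997, 0.0], [-0.001, 0.0, -1.0]]
ft_force: [-0.0, -0.7, 5.8]
finger_gap: 0.0238
finger_force: 25.0
t 17.07 tcp [0.5327 0.1894 0.0204] tool shares d [ 0.287 -1.191 -0.499] spin -0.059 gap 0.0238
```

```bash
python3 -m creep '[{"dx":0,"dy":0,"dz":-0.05,"spin":0},{"dx":0,"dy":0,"dz":-0.15,"spin":0},{"dx":0,"dy":0,"dz":-0.15,"spin":0},{"dx":0.02,"dy":-0.08,"dz":-0.11,"spin":0},{"dx":0.04,"dy":-0.17,"dz":0,"spin":0},{"dx":0.04,"dy":-0.17,"dz":0,"spin":0},{"dx":0.04,"dy":-0.17,"dz":0,"spin":0},{"dx":0.04,"dy":-0.17,"dz":0,"spin":0},{"dx":0.04,"dy":-0.17,"dz":0,"spin":0},{"dx":0.04,"dy":-0.17,"dz":0,"spin":0}]'; echo;python3 -m creep '[{"dx":0.03,"dy":-0.09,"dz":0,"spin":0},{"dx":0,"dy":0,"dz":0,"spin":-0.059},{"dx":0,"dy":0,"dz":0,"spin":0}]'; python3 -c "
from h import *
need(.4747,-.1736,.0162,.171)"
```

```text
time_s: 18.32
tool_pos: [0.4802, -0.1474, 0.1589]
orientation: [[-0.997, -0.079, 0.001], [-0.079, 0.997, -0.0], [-0.001, -0.0, -1.0]]
ft_force: [1.5, -0.7, -0.2]
finger_gap: 0.0239
finger_force: 25.0

time_s: 18.7
tool_pos: [0.4736, -0.1736, 0.1586]
orientation: [[-0.986, -0.169, 0.0], [-0.169, 0.986, -0.0], [-0.0, -0.0, -1.0]]
ft_force: [-0.4, 0.9, -0.9]
finger_gap: 0.024
finger_force: 25.0
t 18.7 tcp [ 0.4736 -0.1736  0.1586] tool shares d [-0.003 -0.     0.475] spin -0.001 gap 0.024
```

```bash
python3 -m creep '[{"dx":-0.003,"dy":0,"dz":0.05,"spin":0},{"dx":0,"dy":0,"dz":0.14,"spin":0},{"dx":0,"dy":0,"dz":0.14,"spin":0},{"dx":0,"dy":0,"dz":0.08,"spin":0},{"dx":0,"dy":0,"dz":0.05,"spin":0},{"dx":0,"dy":0,"dz":0.006,"spin":0},{"dx":0,"dy":0,"dz":0.006,"spin":0},{"dx":0,"dy":0,"dz":0.003,"spin":0},{"dx":0,"dy":0,"dz":0,"spin":0}]'; echo; python3 -c "
from h import *
need(.4747,-.1736,.0162,.171)"
```

```text
time_s: 19.82
tool_pos: [0.4751, -0.1734, 0.0164]
orientation: [[-0.985, -0.17, 0.002], [-0.17, 0.985, -0.001], [-0.001, -0.001, -1.0]]
ft_force: [-1.2, 1.7, 6.0]
finger_gap: 0.0238
finger_force: 25.0

t 19.82 tcp [ 0.4751 -0.1734  0.0164] tool shares d [ 0.001 -0.001  0.001] spin 0.0 gap 0.0238
```

```bash
python3 -m creep '[{"dx":0,"dy":0,"dz":0,"spin":0},{"dx":0,"dy":0,"dz":0,"spin":0},{"dx":0,"dy":0,"dz":0,"spin":0}]' -0.18 ; echo;  python3 -m creep '[{"dx":0,"dy":0,"dz":-0.05,"spin":0},{"dx":0,"dy":0,"dz":-0.15,"spin":0},{"dx":0,"dy":0,"dz":-0.15,"spin":0.059},{"dx":-0.02,"dy":0.08,"dz":-0.12,"spin":0},{"dx":-0.054,"dy":0.17,"dz":0,"spin":0},{"dx":-0.054,"dy":0.17,"dz":0,"spin":0},{"dx":-0.054,"dy":0.17,"dz":0,"spin":0},{"dx":-0.054,"dy":0.17,"dz":0,"spin":0},{"dx":-0.054,"dy":0.17,"dz":0,"spin":0},{"dx":0,"dy":0,"dz":0,"spin":0}]'; python3 -c "
from h import *
need(.5408,.1117,.02,.078)"
```

```text
time_s: 20.2
tool_pos: [0.4747, -0.1732, 0.0154]
orientation: [[-0.985, -0.17, 0.0], [-0.17, 0.985, 0.0], [-0.0, -0.0, -1.0]]
ft_force: [-0.3, 0.2, -0.7]
finger_gap: 0.0387
finger_force: 0.0

time_s: 21.45
tool_pos: [0.5397, 0.1147, 0.1573]
orientation: [[-0.997, -0.082, 0.001], [-0.082, 0.997, 0.0], [-0.001, 0.0, -1.0]]
ft_force: [-0.5, -0.7, -0.0]
finger_gap: 0.0393
finger_force: 0.0
t 21.45 tcp [0.5397 0.1147 0.1573] tool shares d [-0.002 -0.01   0.458] spin 0.003 gap 0.0393
```

```bash
python3 -m creep '[{"dx":-0.002,"dy":-0.01,"dz":0.0,"spin":0.003},{"dx":0,"dy":0,"dz":0.12,"spin":0},{"dx":0,"dy":0,"dz":0.15,"spin":0},{"dx":0,"dy":0,"dz":0.11,"spin":0},{"dx":0,"dy":0,"dz":0.05,"spin":0},{"dx":0,"dy":0,"dz":0.027,"spin":0},{"dx":0,"dy":0,"dz":0,"spin":0}]' 0.0; echo;python3 -m creep '[{"dx":0,"dy":0,"dz":0,"spin":0},{"dx":0,"dy":0,"dz":0,"spin":0},{"dx":0,"dy":0,"dz":0,"spin":0},{"dx":0,"dy":0,"dz":0,"spin":0}]' -0.9 25;python3 -c "
from h import *
need(.4617,-.0987,.17,.171)"
```

```text
time_s: 22.32
tool_pos: [0.5406, 0.1085, 0.0198]
orientation: [[-0.997, -0.073, 0.0], [-0.073, 0.997, 0.0], [-0.001, 0.0, -1.0]]
ft_force: [-0.4, 0.2, 0.1]
finger_gap: 0.0478
finger_force: 0.0

time_s: 22.82
tool_pos: [0.5405, 0.1089, 0.0197]
orientation: [[-0.997, -0.074, 0.001], [-0.074, 0.997, 0.0], [-0.001, 0.0, -1.0]]
ft_force: [-0.4, 1.1, 5.3]
finger_gap: 0.0195
finger_force: 25.0
t 22.82 tcp [0.5405 0.1089 0.0197] tool shares d [ 0.313 -0.671 -0.501] spin -0.062 gap 0.0195
```

```bash
python3 -m creep '[{"dx":0,"dy":0,"dz":-0.05,"spin":0},{"dx":0,"dy":0,"dz":-0.15,"spin":0},{"dx":0,"dy":0,"dz":-0.15,"spin":0},{"dx":0.03,"dy":-0.07,"dz":-0.11,"spin":0},{"dx":0.07,"dy":-0.15,"dz":0,"spin":0},{"dx":0.07,"dy":-0.15,"dz":0,"spin":0},{"dx":0.07,"dy":-0.15,"dz":0,"spin":0},{"dx":0.07,"dy":-0.15,"dz":0,"spin":0},{"dx":0,"dy":0,"dz":0,"spin":-0.062},{"dx":0,"dy":0,"dz":0,"spin":0}]';python3 -c "
from h import *
need(.4617,-.0987,.0157,.171)"
```

```text
time_s: 24.08
tool_pos: [0.4623, -0.099, 0.158]
orientation: [[-0.986, -0.169, 0.001], [-0.169, 0.986, -0.0], [-0.001, -0.0, -1.0]]
ft_force: [-0.1, 0.1, -1.3]
finger_gap: 0.0196
finger_force: 25.0
t 24.07 tcp [ 0.4623 -0.099   0.158 ] tool shares d [0.002 0.001 0.474] spin -0.001 gap 0.0196
```

```bash
python3 -m creep '[{"dx":0.002,"dy":0.001,"dz":0.05,"spin":0},{"dx":0,"dy":0,"dz":0.14,"spin":0},{"dx":0,"dy":0,"dz":0.14,"spin":0},{"dx":0,"dy":0,"dz":0.08,"spin":0},{"dx":0,"dy":0,"dz":0.05,"spin":0},{"dx":0,"dy":0,"dz":0.006,"spin":0},{"dx":0,"dy":0,"dz":0.006,"spin":0},{"dx":0,"dy":0,"dz":0.002,"spin":0},{"dx":0,"dy":0,"dz":0,"spin":0}]'; echo; python3 -c "
from h import *
need(.4617,-.0987,.0157,.171)"
```

```text
time_s: 25.2
tool_pos: [0.4621, -0.0984, 0.0157]
orientation: [[-0.985, -0.17, 0.001], [-0.17, 0.985, -0.0], [-0.001, -0.0, -1.0]]
ft_force: [-0.3, 0.9, 3.2]
finger_gap: 0.0199
finger_force: 25.0

t 25.2 tcp [ 0.4621 -0.0984  0.0157] tool shares d [ 0.002 -0.001 -0.   ] spin 0.0 gap 0.0199
```

Plane a is on the floor, with 3 N of contact force. I'll release it, lift clear, move aside and check.

```bash
python3 -m creep '[{"dx":0,"dy":0,"dz":0,"spin":0},{"dx":0,"dy":0,"dz":0,"spin":0},{"dx":0,"dy":0,"dz":0,"spin":0}]' -0.25 ; echo;  python3 -m creep '[{"dx":0,"dy":0,"dz":-0.05,"spin":0},{"dx":0,"dy":0,"dz":-0.15,"spin":0},{"dx":0,"dy":0,"dz":-0.15,"spin":0},{"dx":0,"dy":0.1,"dz":-0.12,"spin":0},{"dx":0,"dy":0.18,"dz":0,"spin":0},{"dx":0,"dy":0.18,"dz":0,"spin":0},{"dx":0,"dy":0.18,"dz":0,"spin":0},{"dx":0,"dy":0.18,"dz":0,"spin":0},{"dx":0,"dy":0.18,"dz":0,"spin":0},{"dx":0,"dy":0,"dz":0,"spin":0}]'; python3 - <<'E'
from h import *
im=snapshot('top'); t=.1714;u=np.array([np.cos(t),np.sin(t)]);v=np.array([-u[1],u[0]]);o=np.array([.4812,-.211])
B=[]
for y in(.114,.038,-.038,-.114): B.append((*(o+v*y),.034))
z=cv2.resize(im[165:260,255:425],None,fx=4,fy=4,interpolation=cv2.INTER_CUBIC)
for p in (w2px('top',B)-(255,165)+.5)*4: cv2.drawMarker(z,tuple(map(int,p)),(255,0,255),0,12,1)
cv2.imwrite('pics/z2.png',z); cv2.imwrite('pics/s2.png',snapshot('scene'))
E
```

```text
time_s: 25.58
tool_pos: [0.4618, -0.0983, 0.0152]
orientation: [[-0.985, -0.17, 0.0], [-0.17, 0.985, 0.0], [-0.0, 0.0, -1.0]]
ft_force: [-0.2, 0.2, -0.6]
finger_gap: 0.0352
finger_force: 0.0

time_s: 26.82
tool_pos: [0.4097, 0.1999, 0.157]
orientation: [[-0.985, -0.175, 0.001], [-0.175, 0.985, 0.001], [-0.001, 0.0, -1.0]]
ft_force: [0.5, -0.4, 0.5]
finger_gap: 0.0355
finger_force: 0.0
```

View pics/z2.png

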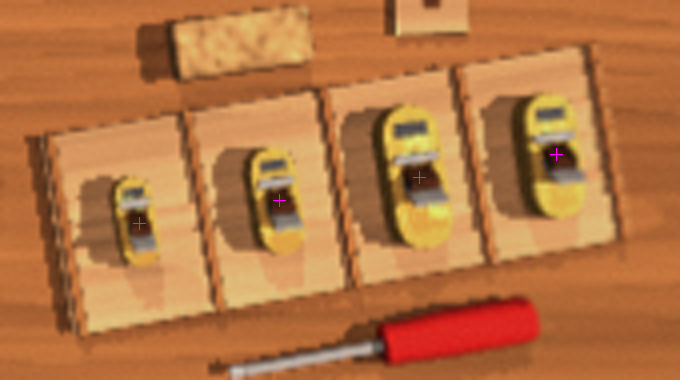

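View pics/s2.png

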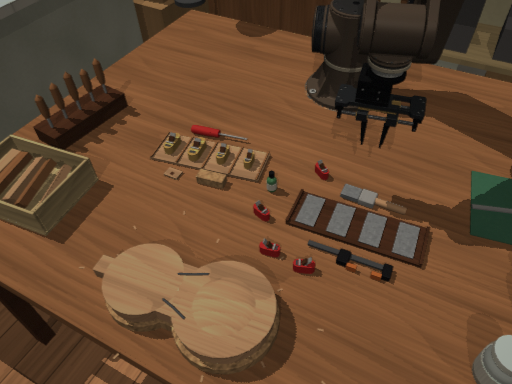

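The pictures show a, b, d and c standing upright in the bays from left to right. Their centres, near zoom px (137,221), (277,200), (418,177) and (552,156), lie on the marked bay centres, and the tray is empty. The arm is clear, so I'm handing in.

```bash
python3 -c "
from workcell import *
print(sign_off())"
```

```text
the job is handed in; nothing more can be done
None
```

All four planes are in the rack in reverse order (left to right a, b, d, c); in the last pictures each stands sole down at the middle of its bay. I handed the job in at about 27 s with the arm clear, but sign-off returned no verdict.

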